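# Hold a cup on the vacuum chuck: close the vent, start the pump

## Task

Stand the cup upright in the middle of the round vacuum chuck, setting it down without dropping it, and let go. Then flip the yellow vent lever over until it snaps to its green dot, and after that flip the red pump lever over to its green dot in the same way. Leave the cup standing centred and the timer and the clay dolphin where they are.

Things in the scene. Friction and masses are not known exactly. Their poses are not given: they have to be found in the camera images.
- cup: Small fired-clay cup with a blue painted band, loose, open at the top, 61 mm high, 67 mm across at the rim, about 60 mm across 15 mm above its foot and 65 mm across at half height, foot 52 mm across, 0.08 to 0.15 kg, round about its z axis. Origin: centre of its underside; z up. It starts upright on the table, at the left; the chuck is at the right and the two switch boxes between them.
- chuck: Fixed round vacuum chuck: aluminium body 100 mm across, black rubber disc 92 mm across on top with three fine grey circles and a dark suction hole in the middle, flat top 50 mm above the table; a brass hose stub points to its +x side (away from the robot) 22 mm above the table. Origin: centre of its underside; z up.
- chuck_top (a point): Centre of the chuck's flat rubber top, 50 mm above the table, z up: the underside of the cup must be here.
- vent_box: Fixed grey switch box 84 (x) x 64 (y) x 41 mm high; origin at the centre of its underside, x along the 84 mm side, z up, turned up to 0.45 rad. Its toggle lever swings in the box's x-z plane; it starts leaning 0.4 rad to +x (away from the robot) and must end leaning 0.4 rad to -x (towards the robot), where a green dot lies on the box's top, 29 mm from the pivot. The two switch boxes may have swapped places.
- vent (a joint): Angle of the vent lever (rad): 0 = start, leaning to the box's +x (away from the robot); 0.4 = upright; 0.8 = over at the green dot, leaning to -x (towards the robot). A spring resists with about 4 N at the knob (6 N lower on the rod) at first, falling to nothing at upright; past upright it snaps over by itself and stays there.
- vent_tip (a point): Centre of the round yellow knob (18 mm across) on the end of the vent lever, a 9 mm steel rod; 50 mm from the pivot; moves with the lever, 88 mm above the table at either end and 92 mm when upright.
- vent_pivot (a point): Point on the vent lever's pivot axis, 42 mm above the table; fixed to the box, same axes as the box (x along the swing).
- pump_box: Fixed grey switch box 84 (x) x 64 (y) x 41 mm high; origin at the centre of its underside, x along the 84 mm side, z up, turned up to 0.45 rad. Its toggle lever swings in the box's x-z plane; it starts leaning 0.4 rad to -x (towards the robot) and must end leaning 0.4 rad to +x (away from the robot), where a green dot lies on the box's top, 29 mm from the pivot. The two switch boxes may have swapped places.
- pump (a joint): Angle of the pump lever (rad): 0 = start, leaning to the box's -x (towards the robot); 0.4 = upright; 0.8 = over at the green dot, leaning to +x (away from the robot). A spring resists with about 4 N at the knob (6 N lower on the rod) at first, falling to nothing at upright; past upright it snaps over by itself and stays there.
- pump_tip (a point): Centre of the round red knob (18 mm across) on the end of the pump lever, a 9 mm steel rod; 50 mm from the pivot; moves with the lever, 88 mm above the table at either end and 92 mm when upright.
- pump_pivot (a point): Point on the pump lever's pivot axis, 42 mm above the table; fixed to the box, same axes as the box (x along the swing).
- timer: Green and cream kitchen timer, loose, 63 mm across, 43 mm high, on the table beyond the chuck; leave it alone. Origin: centre of its underside.
- dolphin: Flat blue and cream clay dolphin, loose, 72 x 58 x 7 mm, lying on the table beyond the switch boxes; leave it alone. Origin: centre of its underside.
Mind the look-alikes: they are no part of the job. What is shaped like the cup but orange is not meant.

How it is judged:
On the way, in this order (a step that is already met when the one before it is completed fails the run):
1. the cup stands upright and centred on the chuck, let go (horizontal distance between cup and chuck_top below 0.01 m and z of cup in the frame of chuck_top below 0.004 m and angle between cup's own z axis and vertical below 0.1 rad and contact force between the fingers and cup below 0.1 N), for 0.2 s.
2. the yellow vent lever has snapped over to its green dot (value of joint vent above 0.7 rad), for 0.2 s.
3. the red pump lever has snapped over to its green dot (value of joint pump above 0.7 rad), for 0.2 s.
At the end, for the whole second after the job is handed in: The cup stands at rest, upright (within 0.1 rad) on the chuck, its axis within 10 mm of the chuck's centre, and both levers rest at their green dots (joint values above 0.7 of 0.8 rad) (horizontal distance between cup and chuck_top below 0.01 m and z of cup in the frame of chuck_top between -0.004 and 0.004 m and angle between cup's own z axis and vertical below 0.1 rad and linear speed of cup below 0.02 m/s and value of joint each of vent, pump above 0.7 rad); the robot touches nothing.
It fails at once if the cup is let go more than 10 mm above the chuck (horizontal distance between cup and chuck_top below 0.06 m and z of cup in the frame of chuck_top above 0.01 m and contact force between the fingers and cup below 0.05 N).
It fails at once if the timer is displaced by more than 20 mm (distance of timer from where it was at the start of the episode above 0.02 m).
It fails at once if the clay dolphin is displaced by more than 20 mm (distance of dolphin from where it was at the start of the episode above 0.02 m).
It also fails if it takes over 64 s, if anything falls off the work surface, if the arm or the gripper's body presses on something with over 40 N, if the wrist force passes 120 N, or if a joint passes its speed limit or range.

## Robot

A 7-joint arm with a two-finger parallel gripper is mounted at the origin on a cart in front of the work surface, level with it; the furniture and walls round the work are solid. World frame = base frame: x ahead of the robot, y to its left, z up, the work surface at z = 0. Lengths are in m, angles in rad, forces in N, time in s.
With the tool pointing down it reaches from about 0.425 to 0.95 m from the base axis. Payload 4.7 kg.
Tool frame: the origin (TCP) lies between the finger pads; the fingertips stand 25 mm ahead of it and the grasp point (between the pads) lies 6 mm ahead of it; x points along the fingers, z is the direction in which the jaws open and shut, and the axes are right-handed (so a half turn about x gives the same grasp; the last joint's range is limited). The gripper opens to 85 mm and grips with 20 to 120 N. Pads are 22 mm wide; open, the fingers measure 114 mm over their backs; the gripper's body (76 mm by 85 mm) begins 54 mm behind the grasp point. The pads swing forward as they close: fully open they stand 13 mm farther back than shut.
Start: joints at [-1.322, 0.469, -0.049, 1.532, 0.024, 1.141, -0.082], TCP at [0.185, 0.649, 0.256] pointing down, gripper open.
Joint ranges: [-2.59, 2.59], [-0.33, 1.99], [-1.39, 1.29], [0.1, 2.45], [-1.04, 4.18], [0.21, 1.99], [-2.66, 2.66]. Speed limits (rad/s): [2.57, 2.57, 3.14, 3.14, 3.14, 3.14, 3.14].

## Interface

Orientations are given as a 3x3 rotation matrix whose columns are the frame's x, y, z axes.
In Python, from rig import * gives the robot as it stands. Calls block until the motion is done:
- movep(position, orientation): joint-space move of the TCP to a pose.
- move_l(position, attitude=None, feed=0.15, until_force=None): straight line of the TCP; attitude=None keeps the orientation; feed is the mean speed in m/s. With until_force (N) it stops when the force on the tool has changed by that much, and returns True; else False.
- move_joints(angles): joint-space move.
- command_gripper(opening, newtons=None): finger opening in m; newtons is the grip in N (None keeps the last); returns when the fingers have stopped.
- sleep(seconds).
- inverse_kinematics(position, orientation): joint angles nearest the present ones, or None.
- sense(): the state.
- camera(name): name is "side" or "top"; returns (picture, depth): 400x640x3 uint8, red, green, blue; 400x640 float32, m along the optical axis (not along the pixel's ray), 0 where there is no reading.
- camera_params(name): a dict with "K" (3x3 intrinsics, pixels), "dist" ([k1, k2, p1, p2, k3] as OpenCV has them; the pictures are not rectified), "position" and "rotation" of the camera in the world. Camera axes: x right, y down, z forward; pixel columns grow to the right and rows downward; lengths in m; the calibration is good to about 2 mm. A picture is of the moment at which its call begins. camera_params takes no time and is no camera call.
A pose or a line that the arm cannot do raises Unreachable and nothing moves.
- finish_job(): hands the job in, once; it reports no verdict.
The state is a dict: "time_s": time; "joint_pos": joint angles; "qd": joint speeds; "joint_efforts": joint torques, N m; "position": TCP position; "tcp_rot": TCP orientation; "wrist_force": force on the tool from outside, world axes, zero at the start; "ft_torque": the same for the moment, N m; "finger_gap": finger opening in m.
Only numpy, scipy, OpenCV 4.12 (cv2) and the standard library are available. Lean on these libraries where they do the work, as an engineer would, in place of code of your own. Each camera call takes 0.05 s, during which the arm holds its last target.

## Working session

There is one attempt and no reset: what is moved stays moved. The work goes in short steps, each a Python script; the robot and the scene stay as the last script left them, time stands still between calls to the robot, and variables do not carry over. Pictures are saved under pics/ and viewed, and the job is handed in when it is done.

```bash
mkdir -p pics; ls; python3 - <<'E'
from rig import *
import cv2, numpy as np
for n in("side","top"):
    p,d=camera(n); cv2.imwrite(f"pics/{n}0.png",p[...,::-1]); np.savez(f"{n}0.npz",p=p,d=d)
    print(n,camera_params(n))
s=sense();print(s['time_s'],s['position'],s['tcp_rot'],s['wrist_force'],s['finger_gap'])
E
```

```text
pics
side {'K': array([[376.32379535,   0.        , 321.3528503 ],
       [  0.        , 376.32379535, 199.7863738 ],
       [  0.        ,   0.        ,   1.        ]]), 'dist': array([-0.05847424,  0.        ,  0.        ,  0.        ,  0.        ]), 'position': array([0.44223998, 0.75799566, 0.64151749]), 'rotation': array([[-0.99451778, -0.08109994,  0.066009  ],
       [-0.10258101,  0.63420459, -0.76633   ],
       [ 0.0202861 , -0.76890008, -0.63904705]])}
top {'K': array([[409.84235285,   0.        , 323.55885385],
       [  0.        , 409.84235285, 199.83614513],
       [  0.        ,   0.        ,   1.        ]]), 'dist': array([-0.01629321,  0.        ,  0.        ,  0.        ,  0.        ]), 'position': array([0.34845137, 0.07317225, 0.9691834 ]), 'rotation': array([[ 0.01384684, -0.984593  ,  0.17431264],
       [-0.99938442, -0.00800782,  0.03415627],
       [-0.03223416, -0.1746783 , -0.98409779]])}
0.1 [0.18495755 0.64865661 0.255336  ] [[-4.53722486e-04 -9.61674200e-01  2.74194322e-01]
 [-1.75977709e-03  2.74194694e-01  9.61672591e-01]
 [-9.99998349e-01 -4.61884078e-05 -1.81674053e-03]] [-0.38256061 -0.08834797 -0.63518465] 0.08524531719213242
```

View pics/side0.png

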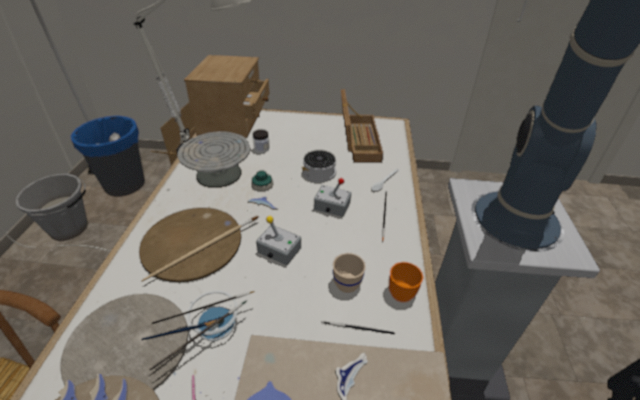

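View pics/top0.png

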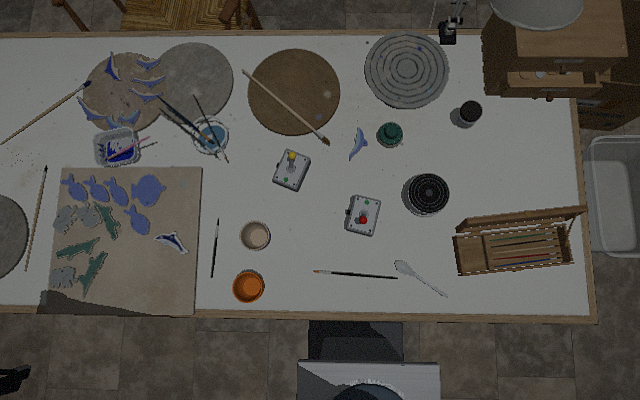

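Cup candidates in the top view are the clay cup with the blue band (255,235), the orange cup (249,286) and a dark pot (466,113). I choose (255,235). For the chuck, I take the black one at (427,194), not the grey banding wheel at (407,70). The yellow vent lever is at (292,156) and the red pump lever at (363,219).

```bash
cat > h.py <<'E'
import numpy as np, cv2
from rig import *
def cloud(n,p,d):
    c=camera_params(n);v,u=np.mgrid[0:400,0:640]
    q=cv2.undistortPoints(np.stack([u.ravel(),v.ravel()],1).astype(np.float64)[:,None],c['K'],np.array(c['dist']))[:,0]
    z=d.ravel().astype(float)
    P=np.c_[q*z[:,None],z]@np.array(c['rotation']).T+c['position']
    P[z<=0]=np.nan
    return P.reshape(400,640,3)
def px(n,uv,h):
    c=camera_params(n);q=cv2.undistortPoints(np.array([[uv]],float),c['K'],np.array(c['dist']))[0,0]
    r=np.array(c['rotation'])@np.r_[q,1];return c['position']+r*(h-c['position'][2])/r[2]
def proj(n,X):
    c=camera_params(n);R=np.array(c['rotation']).T
    return cv2.projectPoints(np.atleast_2d(X).astype(float),cv2.Rodrigues(R)[0],-R@c['position'],c['K'],np.array(c['dist']))[0][:,0]
E
python3 - <<'E'
from h import *
I={}
for n in("top","side"):
    f=np.load(n+"0.npz");I[n]=f['p'];P=cloud(n,f['p'],f['d']);I[n+'P']=P
    tab=P[...,2][(np.abs(P[...,0]-.6)<.3)&(np.abs(P[...,1])<.4)];print(n,'table z',np.nanmedian(tab))
T=I['topP']
def circ(u0,u1,v0,v1,zl,zh,n='top'):
    Q=I[n+'P'][v0:v1,u0:u1].reshape(-1,3);Q=Q[(Q[:,2]>zl)&(Q[:,2]<zh)]
    (c,r)=cv2.minEnclosingCircle(Q[:,:2].astype(np.float32))
    print(n,u0,v0,'N',len(Q),'mean',Q.mean(0),'circ',c,'r',r, 'ext',np.ptp(np.percentile(Q,[1,99],axis=0),axis=0));return Q
circ(235,275,215,255,.052,.07);circ(325,375,250,300,.052,.07,'side')
circ(395,455,165,225,.044,.056);circ(295,345,145,185,.044,.056,'side')
for nm,w in(('vent',(268,315,145,195)),('pump',(340,385,190,240))):
    Q=circ(*w,.034,.047);r=cv2.minAreaRect(Q[:,:2].astype(np.float32)*1000);print(nm,r)
    circ(*w,.078,.11)
for w in((345,372,125,162),(373,408,118,150)): circ(*w,.004,.06)
# crops
a=cv2.resize(I['top'][140:310,220:470],None,fx=3,fy=3,interpolation=2)
cv2.imwrite("pics/crop_top.png",a[...,::-1])
a=cv2.resize(I['side'][140:310,230:440],None,fx=3.5,fy=3.5,interpolation=2)
cv2.imwrite("pics/crop_side.png",a[...,::-1])
E
```

```text
top table z 0.002271909637188596
side table z 0.0023055626021119546
top 235 215 N 188 mean [0.43066707 0.2642331  0.05959278] circ (0.42875656485557556, 0.2594106197357178) r 0.03356074541807175 ext [0.06468346 0.06533622 0.01148681]
side 325 250 N 296 mean [0.4258831  0.25589801 0.05839974] circ (0.4265827536582947, 0.2578006982803345) r 0.03417067974805832 ext [0.06413396 0.06451853 0.01129017]
top 395 165 N 1360 mean [ 0.52944978 -0.13211762  0.05050181] circ (0.5309110879898071, -0.1330912560224533) r 0.04806606099009514 ext [0.08788184 0.08885032 0.00970007]
side 295 145 N 541 mean [ 0.52767884 -0.1288253   0.05091468] circ (0.5255311131477356, -0.13557738065719604) r 0.05037005990743637 ext [0.08904758 0.08806709 0.0090737 ]
top 268 145 N 840 mean [0.58378318 0.1830925  0.04168682] circ (0.5884394645690918, 0.18335387110710144) r 0.051192961633205414 ext [0.090185   0.07880977 0.01073756]
vent ((588.0218505859375, 183.57684326171875), (64.81434631347656, 84.45987701416016), 67.56475067138672)
top 268 145 N 57 mean [0.6044635  0.17625281 0.09287551] circ (0.6056970953941345, 0.1
[... 154 characters left out ...]
9787903, 0.014788707718253136) r 0.05047577619552612 ext [0.08713345 0.07209408 0.01052905]
pump ((481.2830810546875, 13.883586883544922), (63.705711364746094, 84.81893157958984), 76.32334899902344)
top 340 190 N 52 mean [0.46116412 0.01944208 0.09513076] circ (0.46164262294769287, 0.019211420789361) r 0.008355480618774891 ext [0.01519678 0.01491178 0.01015661]
top 345 125 N 235 mean [0.66307683 0.02388097 0.00691681] circ (0.6586564183235168, 0.017662156373262405) r 0.0484759584069252 ext [0.08144116 0.04895859 0.00685036]
top 373 118 N 556 mean [ 0.67585429 -0.05052085  0.02695309] circ (0.6871764659881592, -0.056679122149944305) r 0.05220114067196846 ext [0.06172958 0.06528913 0.04156822]
```

View pics/crop_top.png

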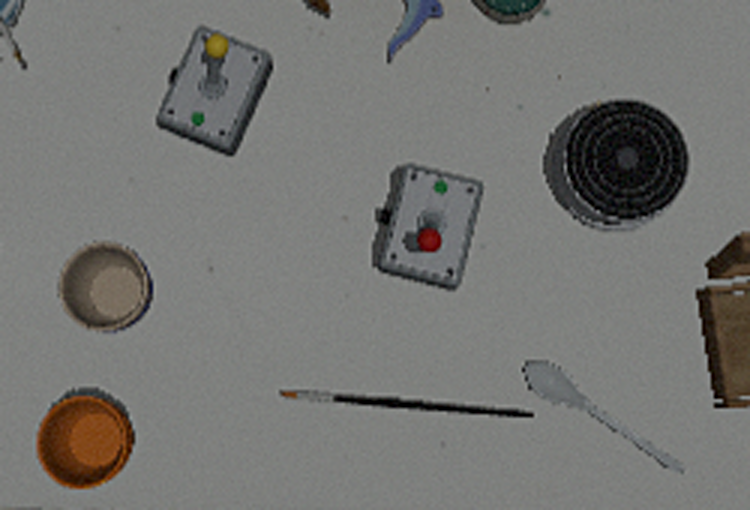

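View pics/crop_side.png

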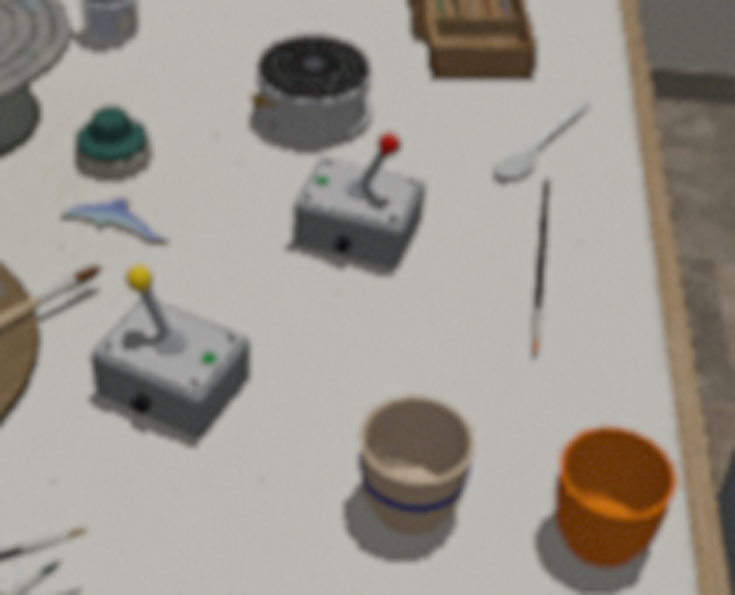

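The band and sizes confirm the cup. The yellow and red boxes also measure as expected (84×64, with knobs ±19 mm from pivot). Next, a quick reprojection check of the centres, then the grasp.

```bash
python3 - <<'E'
from h import *
f=np.load("top0.npz");g=np.load("side0.npz");a=f['p'].copy();b=g['p'].copy()
def ring(im,n,c,r,h,col):
    t=np.linspace(0,2*np.pi,60);X=np.c_[c[0]+r*np.cos(t),c[1]+r*np.sin(t),0*t+h]
    q=np.round((proj(n,X)+.5)*4*4).astype(int)
    cv2.polylines(im,[q],True,col,1,shift=2)
out=[]
for im,n,(u,v,w,h) in((a,'top',(235,165,225,100)),(b,'side',(290,140,90,160))):
    im=cv2.resize(im,None,fx=4,fy=4,interpolation=2)
    ring(im,n,(.428,.2585),.0335,.061,(0,255,0));ring(im,n,(.528,-.132),.046,.05,(0,255,0))
    ring(im,n,(.428,.2585),.026,.0,(255,0,255))
    c=im[v*4:(v+h)*4,u*4:(u+w)*4]; s=min(1,600/c.shape[0],800/c.shape[1]);c=cv2.resize(c,None,fx=s,fy=s)
    cv2.imwrite(f"pics/ring_{n}.png",c[...,::-1])
print(px('top',(428.7,192.3),.05))
E
```

```text
[ 0.53057897 -0.13345346  0.05      ]
```

View pics/ring_top.png

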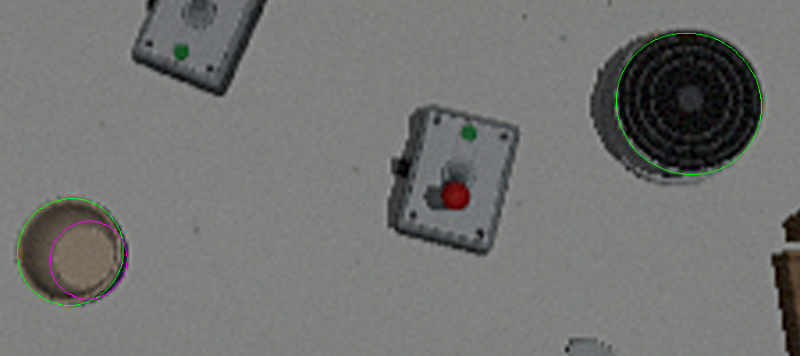

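View pics/ring_side.png

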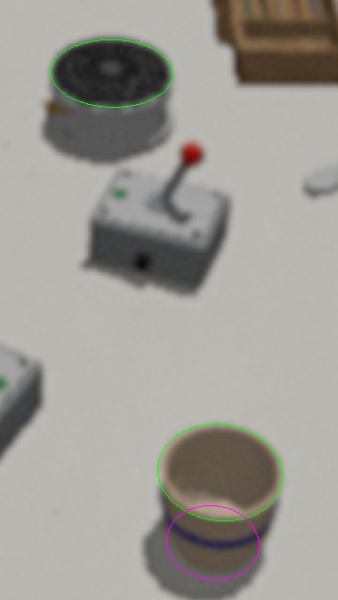

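The rings fit the rim and disc in both views to about 1–2 mm. Now I grasp the cup.

```bash
python3 - <<'E'
from h import *
R=np.array([[0,-1,0],[0,0,1],[-1,0,0]],float)
print(np.linalg.det(R))
c=np.array([.428,.2585])
command_gripper(.085)
movep([*c,.18],R)
p,d=camera('side');cv2.imwrite('pics/above.png',p[...,::-1])
s=sense();print(s['time_s'],s['position'],s['wrist_force'])
print(move_l([*c,.044],None,.12,8))
command_gripper(0.0,30)
s=sense();print(s['time_s'],s['position'],s['wrist_force'],s['finger_gap'])
p,d=camera('side');cv2.imwrite('pics/grip.png',p[...,::-1])
E
```

```text
1.0
2.075 [0.42786248 0.25984434 0.18019202] [-1.02697587  0.38250624 -0.70082767]
False
3.6833 [0.42850696 0.25842152 0.044942  ] [-1.03365264 -1.77308939  5.61388463] 0.0647808707895043
```

View pics/grip.png

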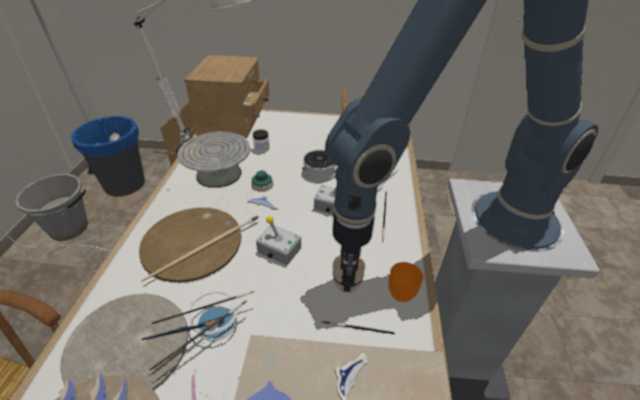

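The image shows the fingers around the clay cup at about (348,268), and the gap of 64.8 mm matches the cup at half height. Now I lift and carry it over the chuck.

```bash
python3 - <<'E'
from h import *
R=np.array([[0,-1,0],[0,0,1],[-1,0,0]],float)
s=sense();q=s['position']
move_l([q[0],q[1],.20],None,.12)
s=sense();print(s['time_s'],s['wrist_force'],s['finger_gap'])
movep([.5285,-.1325,.20],R)
sleep(.2)
s=sense();print(s['time_s'],s['position'],s['wrist_force'],s['finger_gap'])
for n in('side','top'):
    p,d=camera(n);cv2.imwrite(f'pics/carry_{n}.png',p[...,::-1])
    np.savez(n+'c.npz',p=p,d=d)
    a=(p[60:180,270:400] if n=='side' else p[120:260,350:500])
    cv2.imwrite(f'pics/carryc_{n}.png',cv2.resize(a,None,fx=4,fy=4,interpolation=2)[...,::-1])
E
```

```text
5.1833 [-1.11932106  0.2896698  -1.63977815] 0.0647040565824726
6.875 [ 0.52872877 -0.13121595  0.1999428 ] [-0.35612815 -0.22380409 -0.70878192] 0.06477709684320246
```

View pics/carryc_side.png

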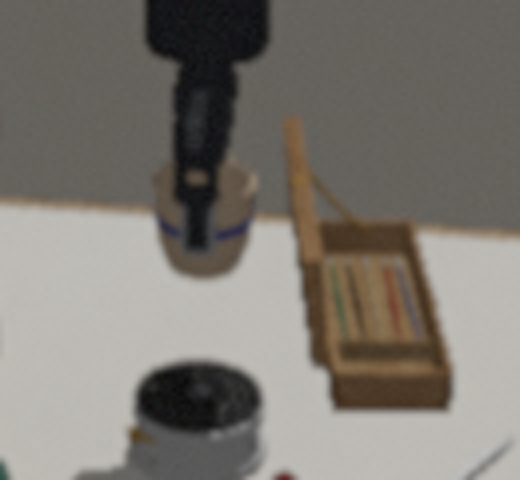

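View pics/carry_top.png

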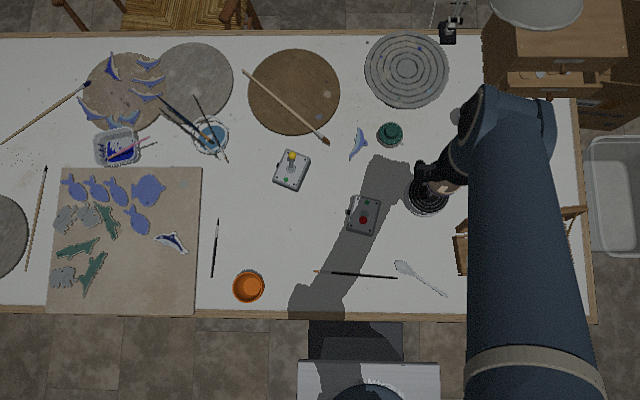

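The cup hangs upright and nearly centred in the fingers. Now I lower it, with a force stop near the expected TCP height of 0.095.

```bash
python3 - <<'E'
from h import *
move_l([.5285,-.1325,.105],None,.1)
sleep(.2)
p,d=camera('side');np.savez('sidep.npz',p=p,d=d)
im=cv2.resize(p,None,fx=5,fy=5,interpolation=2)
t=np.linspace(0,2*np.pi,60);s=sense();print(s['time_s'],s['position'],s['wrist_force'])
for r,h in((.0335,.121),(.026,.06)):
    q=proj('side',np.c_[.5285+r*np.cos(t),-.1325+r*np.sin(t),0*t+h]);cv2.polylines(im,[np.round((q+.5)*20).astype(int)],True,(0,255,0),1,shift=2)
cv2.imwrite('pics/low.png',im[500:1000,1400:1900][...,::-1])
E
```

```text
8.325 [ 0.52876763 -0.13246108  0.10547217] [ 0.49583292 -0.27729122  0.3039454 ]
```

View pics/low.png

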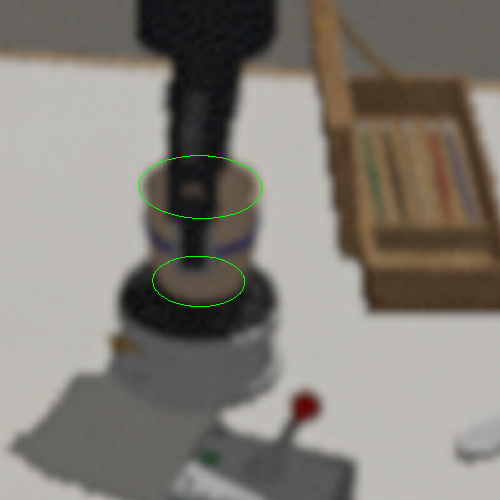

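The cup is within about 1–2 mm of the chuck centre in the side view. Setting it down.

```bash
python3 - <<'E'
from h import *
h=move_l([.5285,-.1325,.0905],None,.02,4)
s=sense();print(h,s['time_s'],s['position'],s['wrist_force'])
if s['position'][2]<.0985:
    command_gripper(.085)
    s=sense();print(s['time_s'],s['position'],s['wrist_force'],s['finger_gap'])
    q=s['position'];move_l([q[0],q[1],.22],None,.12)
    p,d=camera('side');cv2.imwrite('pics/rel.png',cv2.resize(p[60:220,230:400],None,fx=3.7,fy=3.7,interpolation=2)[...,::-1])
E
```

```text
True 8.8583 [ 0.52845232 -0.13253012  0.09497964] [-0.47837857 -0.13495129  3.9514299 ]
9.2 [ 0.52766288 -0.13225071  0.09424098] [-0.3116517  -0.08657678 -0.69973765] 0.0847750102612268
```

View pics/rel.png

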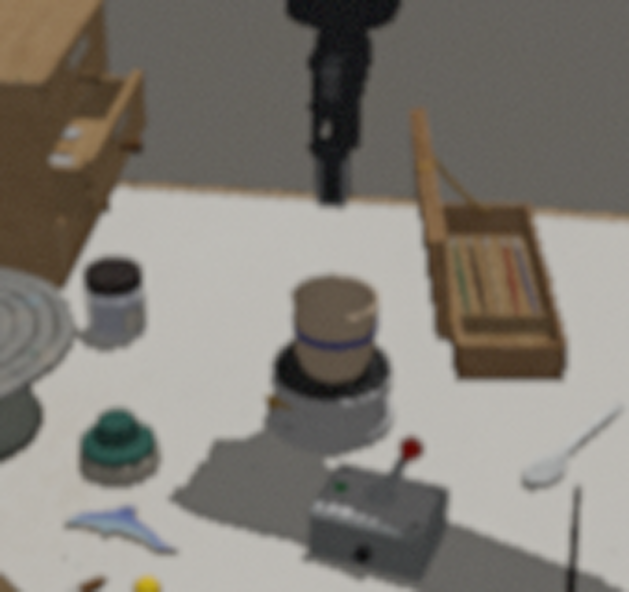

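The cup stands upright on the chuck, with contact at the expected height. Next is the vent lever, with closed fingers starting on its far side. I'll check the cup centring from the top on the way.

```bash
cat >> h.py <<'E'
def lever(pivot,th,sgn,start=.058,end=.011,z=.097):
    "push finger from rel sgn*start to sgn*end along box x"
    u=np.array([np.cos(th),np.sin(th),0]);y=np.array([-np.sin(th),np.cos(th),0])
    x=np.array([0,0,-1.]);R=np.c_[x,np.cross(y,x),y]
    P=lambda r,zz:np.array([*pivot,zz])+u*sgn*r
    return R,P
E
python3 - <<'E'
from h import *
command_gripper(0)
R,P=lever((.587,.1833),np.deg2rad(-22.4),+1)
movep(P(.062,.20),R)
p,d=camera('top');np.savez('topv.npz',p=p,d=d)
im=cv2.resize(p,None,fx=4,fy=4,interpolation=2)
t=np.linspace(0,2*np.pi,60)
for r,h in((.0335,.111),(.046,.05)):
    q=proj('top',np.c_[.5285+r*np.cos(t),-.1325+r*np.sin(t),0*t+h]);cv2.polylines(im,[np.round((q+.5)*16).astype(int)],True,(0,255,0),1,shift=2)
cv2.imwrite('pics/vtop.png',im[400:1000,1060:1860][...,::-1])
move_l(P(.062,.097),None,.12,6)
s=sense();print(s['time_s'],s['position'],P(.062,.097),s['wrist_force'],s['finger_gap'])
p,d=camera('side');cv2.imwrite('pics/vpre.png',cv2.resize(p[140:290,190:340],None,fx=4,fy=4,interpolation=2)[...,::-1])
E
```

```text
13.475 [0.64500272 0.15970134 0.09787843] [0.64432185 0.15967364 0.097     ] [-0.55953437  0.43748138 -0.06488051] -0.0002881412392552314
```

View pics/vtop.png

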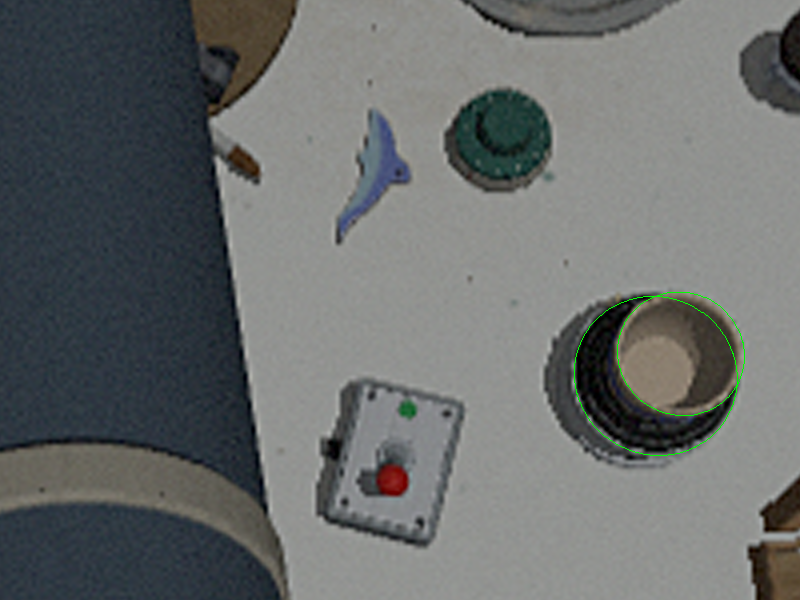

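View pics/vpre.png

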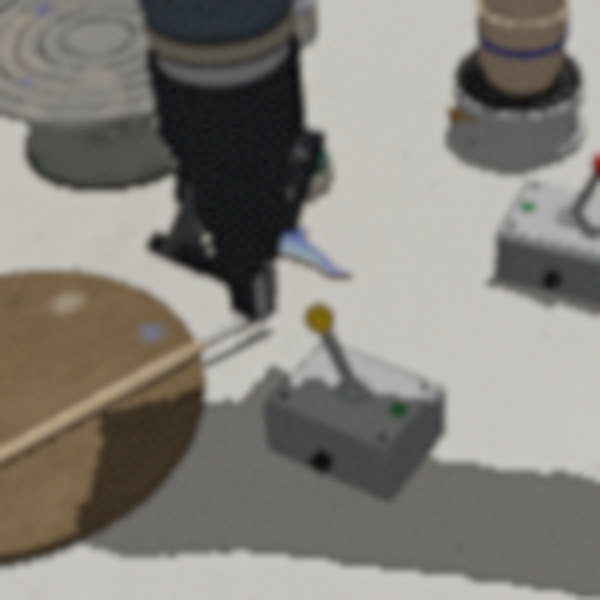

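The cup is within about 2 mm of the ring's centre. The closed fingertip, at (255,310) in this crop, sits beyond the yellow knob at (320,318). Now I push towards the robot.

```bash
python3 - <<'E'
from h import *
R,P=lever((.587,.1833),np.deg2rad(-22.4),+1)
for r in(.04,.03,.02,.011):
    move_l(P(r,.097),None,.05); s=sense();print(r,s['time_s'],s['position'],s['wrist_force'])
move_l(P(.05,.097),None,.15)
p,d=camera('side');cv2.imwrite('pics/vpost.png',cv2.resize(p[140:290,190:340],None,fx=4,fy=4,interpolation=2)[...,::-1])
E
```

```text
0.04 14.1167 [0.62413719 0.16821255 0.09722339] [ 1.25331848 -0.53655444  0.25140716]
0.03 14.4667 [0.61607613 0.17150773 0.0979774 ] [ 3.20469692 -2.02512765  3.26577524]
0.02 14.8167 [0.60354911 0.17650898 0.09589917] [ 0.02203211  0.10761597 -0.27336306]
0.011 15.15 [0.59655842 0.17950994 0.09682134] [-0.30260594  0.69792351  0.34500645]
```

View pics/vpost.png

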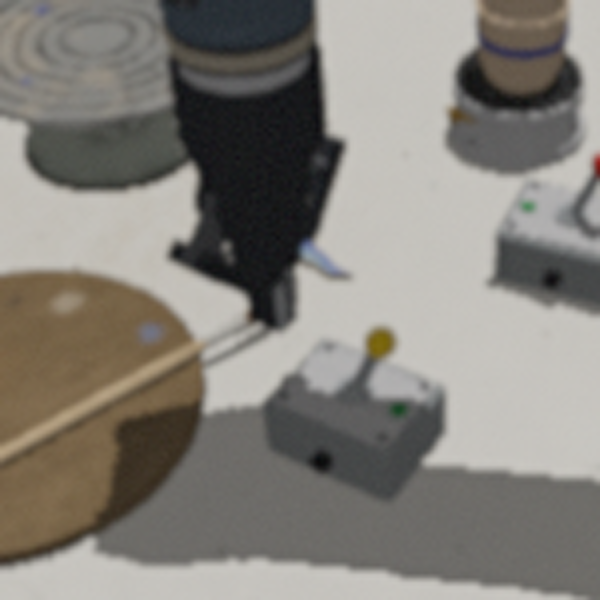

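The yellow knob has moved from (320,318) to (380,342), so it now leans towards the green dot: the vent lever has snapped over. Now the pump lever, from the robot's side.

```bash
python3 - <<'E'
from h import *
s=sense();q=s['position'];move_l([q[0],q[1],.20],None,.15)
R,P=lever((.481,.0140),np.deg2rad(-13.7),-1)
print(P(.054,.1),np.linalg.norm(P(.054,.1)[:2]),inverse_kinematics(P(.054,.097),R))
movep(P(.054,.20),R)
move_l(P(.054,.097),None,.12,6)
s=sense();print(s['time_s'],s['position'],s['wrist_force'])
p,d=camera('side');cv2.imwrite('pics/ppre.png',cv2.resize(p[110:260,260:410],None,fx=4,fy=4,interpolation=2)[...,::-1])
E
```

```text
[0.42853635 0.02678926 0.1       ] 0.42937287477344616 [-0.39723715  0.31280514  0.27936615  2.25726546 -0.15349423  0.58836264
  1.32889924]
18.4167 [0.42915656 0.02689832 0.09736835] [-0.5354482  -0.18077825 -0.10002631]
```

View pics/ppre.png

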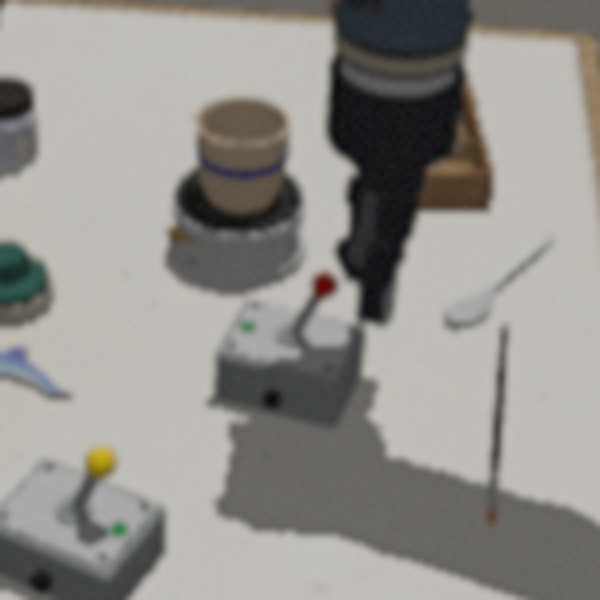

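The closed tip, at (375,310) in this crop, is on the robot's side of the red knob at (323,285). Pushing.

```bash
python3 - <<'E'
from h import *
R,P=lever((.481,.0140),np.deg2rad(-13.7),-1)
for r in(.04,.03,.02,.011):
    move_l(P(r,.097),None,.05); s=sense();print(r,s['time_s'],s['position'],s['wrist_force'])
move_l(P(.052,.097),None,.15)
move_l(P(.052,.22),None,.15)
sleep(.3)
for n in('side','top'):
    p,d=camera(n);np.savez(n+'e.npz',p=p,d=d)
    a=p[110:260,210:400] if n=='side' else p[120:240,265:465]
    cv2.imwrite(f'pics/end_{n}.png',cv2.resize(a,None,fx=4,fy=4,interpolation=2)[...,::-1])
s=sense();print(s['time_s'],s['position'],s['wrist_force'])
E
```

```text
0.04 18.9 [0.44246076 0.0233946  0.09705027] [-0.67715055  0.64595708  0.30231437]
0.03 19.25 [0.45132383 0.02092978 0.09682409] [-3.2618282  -0.27968209  2.38633773]
0.02 19.6 [0.4627458  0.01866409 0.09720364] [-0.25993818 -0.49990314 -0.07894234]
0.011 19.9333 [0.47076766 0.01650747 0.09700618] [ 0.42856775  0.46431899 -0.19745802]
21.725 [0.43036902 0.0262848  0.21970961] [ 0.41384443 -0.25172356 -0.98408152]
```

View pics/end_side.png

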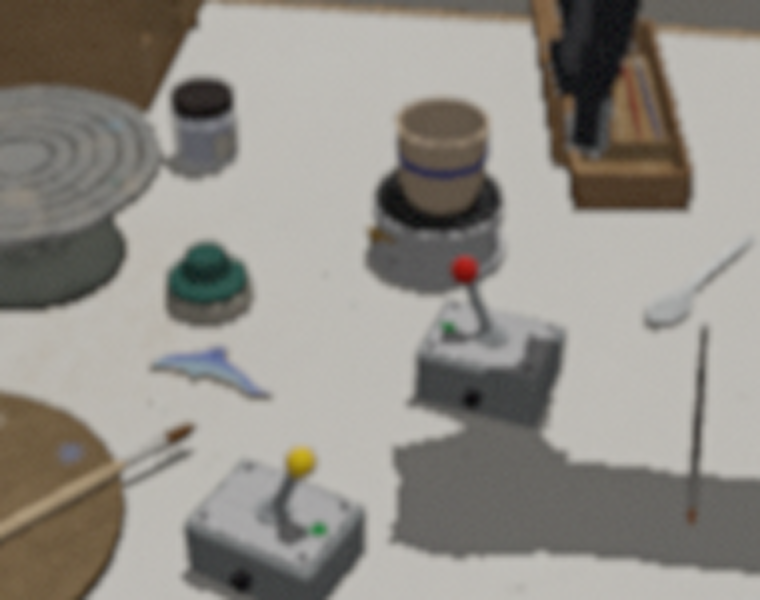

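View pics/end_top.png

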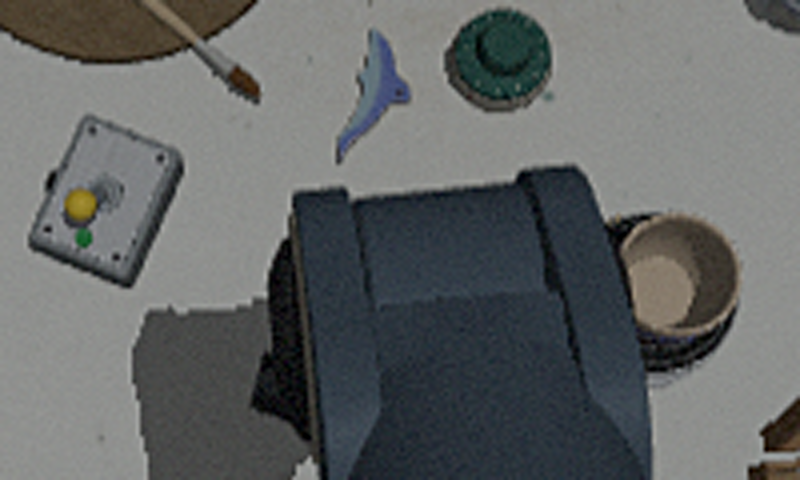

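Both knobs lean over their green dots: red at (464,269) and yellow at (301,461) in the side crop. The cup, timer and dolphin are where they should be. One numeric check, then I hand in.

```bash
python3 - <<'E'
from h import *
f=np.load('sidee.npz');P=cloud('side',f['p'],f['d'])
for nm,(u,v),pv,th in(('vent',(285,225),(.587,.1833),-22.4),('pump',(326,177),(.481,.014),-13.7)):
    Q=P[v-5:v+6,u-5:u+6].reshape(-1,3);Q=Q[Q[:,2]>.078];m=np.nanmean(Q,0)
    t=np.deg2rad(th);print(nm,m,'rel along x',(m[:2]-pv)@[np.cos(t),np.sin(t)])
Q=P[110:180,300:340].reshape(-1,3);Q=Q[(Q[:,2]>.101)&(Q[:,2]<.118)&(abs(Q[:,0]-.5285)<.06)&(abs(Q[:,1]+.1325)<.06)]
print('cup rim',cv2.minEnclosingCircle(Q[:,:2].astype(np.float32)))
finish_job()
E
```

```text
vent [0.56733019 0.19277842 0.09251434] rel along x -0.02179758463863986
pump [0.49643456 0.01157601 0.09122455] rel along x 0.015569527392637957
cup rim ((0.5252966284751892, -0.1336348056793213), 0.03484091907739639)
the job is handed in; nothing more can be done
```

The cup is standing upright on the chuck, both levers are at their green dots, and I handed the job in at about 22 s of the 64 s allowed. The system gave no verdict, so the results below are my own measurements.

- **Cup:** I set it down under a force stop. Contact came at TCP z = 0.095, as expected, and I only let go then. My last check put the rim centre at (0.525, -0.134), about 3 mm from the chuck centre I aimed for (0.5285, -0.1325). The earlier overlay from the top camera had it within about 2 mm.
- **Levers:** I flipped yellow first, then red. The knobs now measure -22 mm (yellow) and +16 mm (red) along the swing, against ±19.5 mm expected. That difference is about what the depth readings can resolve, and the resistance had vanished before the end of each push.
- **Surroundings:** The timer and the clay dolphin showed no movement in the final pictures, though I judged this by eye. The arm was raised clear of everything.

No check failed. The only disagreements were these few millimetres in position.

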